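# Feed a spacer plate over the lip of a drilling jig

### The job

Load the steel spacer plate into the drilling jig: set it down gently, flat on the jig's landing in front of the raised lip and let go of it. Then push it gently along, over the lip and under the two keepers, until it has dropped flat into the pocket beyond; feel for the end stop rather than ramming it, and leave the things lying around where they are.

Things in the scene. Friction and masses are not known exactly. Their poses are not given: they have to be found in the camera images.
- spacer: Flat bare steel spacer plate, 46 mm (its x) by 72 mm (its y), 19 mm thick, about 0.4 kg, two dark bolt holes in its top; smooth, slides easily on the jig. Lies flat on the bench at the start. Origin: centre of its underside, z up.
- jig: Drilling jig fixed to the bench: plywood base 200 mm (its x, the feed direction) by 118 mm (its y), 12 mm thick, with the landing at its -x end and a metal pocket block at its +x end. Origin: centre of its underside, on the bench top. The plate goes in with its 46 mm side along x. Plate on jig: sliding and climbing take under 10 N, never press more than 30 N.
- landing (a point): Centre of the landing's top where the plate is set down, jig x = -55 mm: flat metal 14 mm above the bench, from jig x = -100 mm on to the lip, open at the rear. Wooden guides on both sides, 90 mm apart, tops 28 mm above the bench, from x = -100 to -10 mm; then walls (35 mm long, at most 44 mm high) funnel the way to 80 mm wide.
- lip (a point): Top of the lip if the pocket block were at its middle setting: jig x = 12 mm, 16 mm above the bench, 2 mm above the landing. The block (lip, pocket, keepers, stop) was slid as one and set up to 10 mm either way along x; not measured: feel or see it. Rounded like a pipe (radius 12 mm), far face upright 6 mm on. Tipping over, the plate's rear lower edge lifts to 20 mm above the bench.
- pocket (a point): Middle of the pocket floor at the middle setting (true place up to 10 mm off along x, as the lip): jig x = 42.5 mm, 12 mm above the bench, 4 mm under the crest. Pocket 49 mm along x by 80 mm: play 3 mm along, 8 mm across. Beyond it a rigid stop, top 34 mm above the bench. Pushed onto the stop, the plate may hang by friction with its rear edge up and drop when the push ends.
- keepers (a point): Centre between two fixed keeper strips over the pocket's sides (same offset): 57 mm along x from jig x = 24 to 81 mm, underside 44 and top 50 mm above the bench, open 56 mm between them across. The plate cannot go in from above; it slides in under them, pushed at its rear face by a tip that passes through this opening, 22 mm above the bench all the way.
- offcut: Bystander: small pine block 52 x 72 x 33 mm, loose on the bench behind the gap between spacer and jig. Origin: centre of its underside.
- plane: Bystander: block plane 52 x 178 x 46 mm, loose on the bench to the right of the spacer. Origin: centre of its underside.
There are look-alikes about, which are no part of the job. Several things have the shape of the spacer; the one meant has the colours described above.

How it is judged:
On the way:
1. the spacer plate lies flat on the landing before the lip, let go (z of spacer in the frame of jig between 0.013 and 0.0155 m and angle between spacer's own z axis and vertical below 0.05 rad and x of spacer in the frame of jig between -0.1 and -0.008 m and contact force between the fingers and spacer below 0.1 N), for 0.2 s.
At the end, for the whole second after the job is handed in: The plate lies in the pocket on its floor: underside within 1 mm above and 1.5 mm below the pocket floor height, tilted less than 0.05 rad, its centre 28 to 57 mm along the jig's x, at rest and let go (z of spacer in the frame of jig between 0.0105 and 0.013 m and angle between spacer's own z axis and vertical below 0.05 rad and x of spacer in the frame of jig between 0.028 and 0.057 m and linear speed of spacer below 0.01 m/s and contact force between the fingers and spacer below 0.1 N); the robot touches nothing.
It fails at once if the plate is pressed or rammed against the jig with more than 30 N (contact force between spacer and jig above 30 N).
It fails at once if the pine block is moved by more than 20 mm (distance of offcut from where it was at the start of the episode above 0.02 m).
It fails at once if the block plane is moved by more than 20 mm (distance of plane from where it was at the start of the episode above 0.02 m).
It also fails if it takes over 54 s, if anything falls off the work surface, if the arm or the gripper's body presses on something with over 40 N, if the wrist force passes 120 N, or if a joint passes its speed limit or range.

### The arm

A 7-joint arm with a two-finger parallel gripper is mounted at the origin on a cart in front of the work surface, level with it; the furniture and walls round the work are solid. World frame = base frame: x ahead of the robot, y to its left, z up, the work surface at z = 0. Lengths are in m, angles in rad, forces in N, time in s.
With the tool pointing down it reaches from about 0.4 to 0.85 m from the base axis. Payload 6.9 kg.
Tool frame: the origin (TCP) lies midway between the tips of the shut fingers; the grasp point (between the pads) lies 19 mm behind it (arm.tcp_to_grasp is the distance from the TCP to the grasp point, in m); z points along the fingers, y is the line along which they close (so a half turn about z gives the same grasp; the last joint's range is limited). The gripper opens to 85 mm and grips with 20 to 120 N. Pads are 22 mm wide; open, the fingers measure 114 mm over their backs; the gripper's body (76 mm by 85 mm) begins 54 mm behind the grasp point. The pads swing forward as they close: fully open they stand 13 mm farther back than shut.
Start: joints at [1.252, 0.507, -0.238, 1.5, 0.126, 1.149, -0.155], TCP at [0.257, -0.57, 0.231] pointing down, gripper open.
Joint ranges: [-3.08, 3.08], [-0.24, 2.05], [-1.43, 1.35], [0, 2.5], [-1.52, 4.66], [0.17, 1.96], [-2.89, 2.89]. Speed limits (rad/s): [2.39, 2.39, 3.14, 3.14, 3.14, 3.14, 3.14].

### API

Orientations are given as a 3x3 rotation matrix whose columns are the frame's x, y, z axes.
In Python, from rig import arm gives the robot as it stands.
- The arm moves only by the tool servo_tool, never from a script. Its argument "steps" is a list that holds one entry, the list of rows, each a list of 5 numbers: the opening, from 0 (shut) to 1 (fully open), then the shift along the tool's x, y, z in units of 25 mm (1.0 is 25 mm), then the turn about the tool's z in units of 6 degrees (1.0 is 6 degrees). In form: [[[fingers, x, y, z, spin], ...]]. A call has exactly 5 rows; each row shifts and turns the commanded pose from where the row before left it, along the tool's axes as they then stand; what a row does not reach is not made up. A row lasts 1/12 s, in which the tool goes at most 41.7 mm and 7.16 degrees, less where a joint would pass 70% of its speed; a pose out of reach is approached as far as the arm can. A call is refused whole if a number of a shift passes 1 or a number of a turn 1, either way. A call with a gripper value outside its range is refused whole. The fingers move at their own pace and stop on an object; "grip_force" is the grip in N (left out, the last holds). Time passes only in rows, so rows that do not move let the fingers close, or fill a call up. It gives the time, the measured TCP pose, the force, the opening and the grip force at its end, in the units of the state.
- arm.read_state(): the state, without advancing time (a new reading comes with each control period).
- arm.read_camera(name): name is "side" or "top"; returns a dict with "img" (400x640x3 uint8, blue, green, red), "intrinsics" (3x3 intrinsics, pixels), "pose" (4x4, takes a point from camera to world coordinates). Camera axes: x right, y down, z forward; pixel columns grow to the right and rows downward; lengths in m; the calibration is good to about 2 mm. A picture is of the moment at which its call begins. There is no depth.
- arm.hand_in(): hands the job in; it is judged then, once.
The state is a dict: "time_s": time; "joint_positions": joint angles; "qd": joint speeds; "tau": joint torques, N m; "eef_pos": TCP position; "eef_rot": TCP orientation; "force": force on the tool from outside, world axes, zero at the start; "torque": the same for the moment, N m; "gripper_width": opening from 0.0 (shut) to 1.0 (fully open); "grasp_force": force on a finger pad.
Only numpy, scipy, OpenCV 4.12 (cv2) and the standard library are available. Lean on these libraries where they do the work, as an engineer would, in place of code of your own. Each camera call takes 0.05 s, during which the arm holds its last target. There are 200 camera calls.

## Working session

There is one attempt and no reset: what is moved stays moved. The work goes in short steps, Python scripts to look and compute and a tool call to move; the robot and the scene stay as the last step left them, time stands still between calls to the robot, and variables do not carry over. Pictures are saved under pics/ and viewed, at most 10 in all, crops included, and the job is handed in when it is done.

Besides the shell and the picture viewer there is one more tool, called after "Emit:" as name(argument=value, ...), one argument or row to a line, values as JSON. servo_tool: Moves the arm, as the interface text tells. Its arguments: {"type":"object","properties":{"steps":{"type":"array"},"grip_force":{"type":"number"}},"required":["steps"]}

```bash
mkdir -p pics; ls
python3 - <<'E'
from rig import arm
import cv2,numpy as np
for n in("top","side"):
    c=arm.read_camera(n);cv2.imwrite(f"pics/{n}0.png",c["img"]);np.savez(f"{n}0.npz",**c)
    print(n,c["intrinsics"].tolist(),np.round(c["pose"],4).tolist())
s=arm.read_state();print(s)
E
```

```text
pics
top [[469.47488626112215, 0.0, 323.7530920758947], [0.0, 469.47488626112215, 201.7823502338174], [0.0, 0.0, 1.0]] [[0.0034, -0.9819, 0.1895, 0.2297], [-0.9999, -0.0058, -0.0118, -0.2112], [0.0126, -0.1894, -0.9818, 1.7245], [0.0, 0.0, 0.0, 1.0]]
side [[414.8492191446604, 0.0, 317.84182181379657], [0.0, 414.8492191446604, 200.38798158596074], [0.0, 0.0, 1.0]] [[0.9489, -0.1315, 0.287, 0.1997], [-0.3157, -0.3916, 0.8643, -1.2405], [-0.0013, -0.9107, -0.4131, 0.5606], [0.0, 0.0, 0.0, 1.0]]
{'time_s': 0.1, 'joint_positions': array([ 1.25248677,  0.50826504, -0.23753756,  1.50105325,  0.12568388,
        1.14888821, -0.15477092]), 'qd': array([ 0.00081803, -0.00200309,  0.00187835, -0.00197917, -0.00053012,
       -0.00196443, -0.00033435]), 'tau': array([-5.27522061e-03, -6.21825814e+01, -2.19496831e+00, -2.50200677e+01,
        1.24935035e-02,  7.74587388e-03,  6.38880556e-05]), 'eef_pos': array([ 0.25677559, -0.56931467,  0.23050277]), 'eef_rot': array([[ 9.11511730e-01,  4.11273516e-01, -6.78938138e-04],
       [ 4.11274076e-01, -9.11510531e-01,  1.47876140e-03],
       [-1.06838630e-05, -1.62713802e-03, -9.99998676e-01]]), 'force': array([-0.97766868,  0.29868974, -0.26133758]), 'torque': array([0.0145877 , 0.00446076, 0.03488077]), 'grasp_force': 0.0, 'gripper_width': 0.9985091022064783}
```

View pics/top0.png

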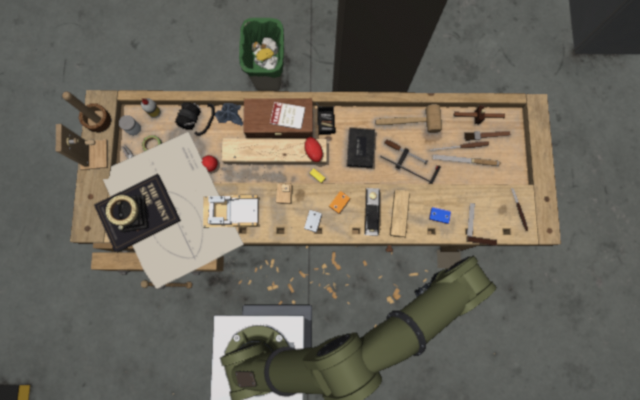

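View pics/side0.png

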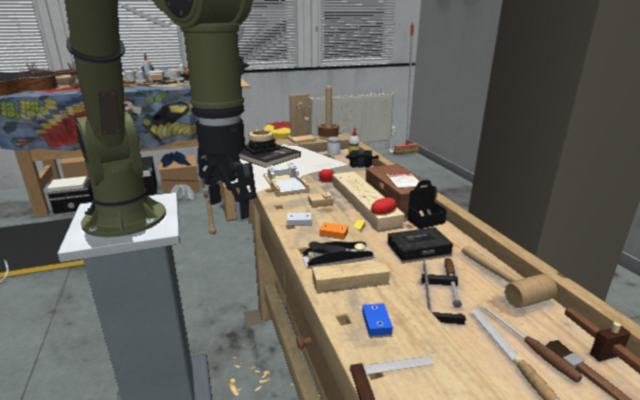

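Top view: bare steel plate at (313,219), jig around (231,210), offcut (284,193), plane (373,211); the orange and blue plates are look-alikes. In the side view the plate is at (299,218) and the jig at (287,180). I'll enlarge these areas.

Run:
```python
import cv2,numpy as np
a=cv2.imread("pics/top0.png")[180:240,195:335];b=cv2.imread("pics/side0.png")[155:240,250:365]
a=cv2.resize(a,(700,300),interpolation=cv2.INTER_CUBIC)
b=cv2.resize(b,None,fx=3.4,fy=3.4,interpolation=cv2.INTER_CUBIC)
o=np.zeros((592,700,3),np.uint8);o[:300]=a;o[302:302+b.shape[0],:b.shape[1]]=b[:290]
cv2.imwrite("pics/crop0.png",o)
```

```text
(no output)
```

View pics/crop0.png

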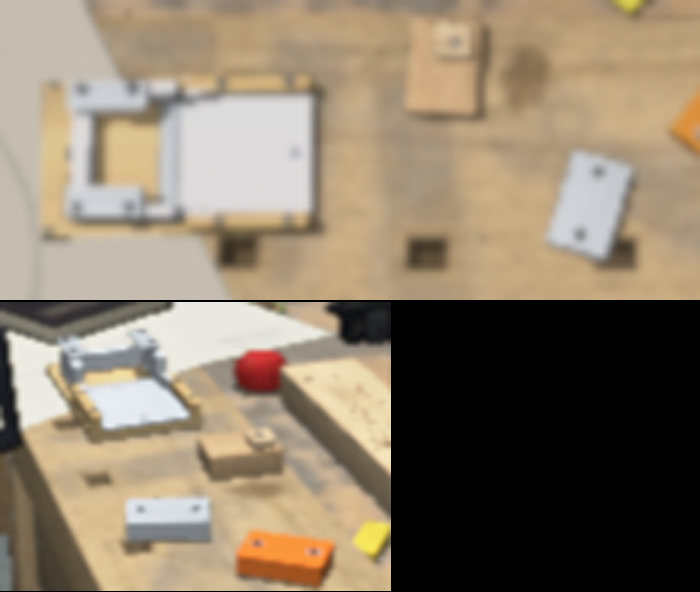

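The crops show the plate's top corners at about (309,210), (322,213), (316,232) and (304,229) in the full top image. The jig's landing is at its right end (world -y), so the feed goes to image left (+y). The metal block with lip, keepers and stop spans about columns 209–231.

```bash
cat > h.py <<'E'
import numpy as np,cv2
def ray(c,uv):
    K,P=c["intrinsics"],c["pose"]
    d=P[:3,:3]@np.linalg.solve(K,[uv[0],uv[1],1.]);return P[:3,3],d/np.linalg.norm(d)
def onz(c,uv,z):
    o,d=ray(c,uv);return o+d*(z-o[2])/d[2]
def tri(c1,u1,c2,u2):
    A=[];b=[]
    for c,u in((c1,u1),(c2,u2)):
        o,d=ray(c,u);M=np.eye(3)-np.outer(d,d);A.append(M);b.append(M@o)
    return np.linalg.solve(sum(A),sum(b))
def proj(c,p):
    P=np.linalg.inv(c["pose"]);q=c["intrinsics"]@(P[:3,:3]@p+P[:3,3]);return q[:2]/q[2]
def blobs(img,roi,f,S=4):
    x0,y0,x1,y1=roi;a=cv2.resize(img[y0:y1,x0:x1],None,fx=S,fy=S,interpolation=cv2.INTER_CUBIC)
    m=f(a.astype(int)).astype(np.uint8)*255
    cs,_=cv2.findContours(m,cv2.RETR_EXTERNAL,cv2.CHAIN_APPROX_NONE)
    k=lambda p:(np.array(p,float)+.5)/S-.5+[x0,y0]
    return sorted([(cv2.contourArea(c)/S/S,k(cv2.minAreaRect(c)[0]),k(cv2.boxPoints(cv2.minAreaRect(c))),k(c[:,0])) for c in cs],key=lambda t:-t[0])
E
python3 - <<'E'
from h import *
np.set_printoptions(precision=4,suppress=True)
t=dict(np.load("top0.npz"));s=dict(np.load("side0.npz"))
def show(n,img,pts):
    for p in pts: print(n,p,img[p[1],p[0]])
show("t",t["img"],[(313,220),(309,219),(240,210),(225,210),(330,200),(215,199)])
show("s",s["img"],[(299,215),(299,222),(290,184),(300,228)])
gray=lambda a:(a[...,2]-a[...,0]<18)&(a.sum(2)>420)
B=blobs(t["img"],(298,203,330,238),gray)[0]
print("top spacer",B[0],B[1]);w=np.array([onz(t,p,.019) for p in B[2]]);print(w,np.linalg.norm(np.diff(w,axis=0),axis=1),w.mean(0))
top=lambda a:(a[...,2]-a[...,0]<18)&(a.sum(2)>530)
for f in(gray,top):
    C=blobs(s["img"],(280,205,316,231),f)[0];print("side",C[0],C[1],C[2].tolist())
wh=lambda a:(a[...,2]-a[...,0]<18)&(a.min(2)>195)
for r,n,c in(((225,190,262,228),"t",t),((268,170,310,198),"s",s)):
    for b in blobs(c["img"],r,wh)[:2]: print("landing",n,b[0],b[1],b[2].tolist());
E
```

```text
t (313, 220) [211 207 203]
t (309, 219) [215 210 207]
t (240, 210) [219 219 221]
t (225, 210) [144 192 217]
t (330, 200) [132 173 201]
t (215, 199) [213 209 205]
s (299, 215) [229 224 219]
s (299, 222) [132 128 124]
s (290, 184) [240 236 231]
s (300, 228) [137 171 193]
top spacer 237.59375 [312.5388 220.4862]
[[ 0.4603 -0.1576  0.019 ]
 [ 0.5313 -0.1786  0.019 ]
 [ 0.5173 -0.2242  0.019 ]
 [ 0.4465 -0.2028  0.019 ]] [0.074  0.0477 0.0739] [ 0.4888 -0.1908  0.019 ]
side 186.71875 [299.125 217.   ] [[286.875, 222.125], [286.875, 211.875], [311.375, 211.875], [311.375, 222.125]]
side 168.71875 [299.0642 215.9435] [[286.63298177719116, 212.67892837524414], [311.2273540496826, 211.78997611999512], [311.49547386169434, 219.2079963684082], [286.90110206604004, 220.09694862365723]]
landing t 551.0 [243.125 210.625] [[230.125, 199.375], [256.125, 199.375], [256.125, 221.875], [230.125, 221.875]]
landing t 16.15625 [227.875 211.75 ] [[227.125, 205.12500095367432], [228.625, 205.12500095367432], [228.625, 218.375], [227.125, 218.375]]
landing s 263.59375 [289.3032 184.2822] [[274.0507392883301, 179.38242626190186], [303.2834129333496, 176.4591579437256], [304.55569076538086, 189.1819305419922], [275.3230171203613, 192.10519790649414]]
landing s 48.46875 [302.5  173.25] [[295.625, 169.625], [309.375, 169.625], [309.375, 176.875], [295.625, 176.875]]
```

Run:
```python
from h import *
np.set_printoptions(precision=4,suppress=True)
t=dict(np.load("top0.npz"));s=dict(np.load("side0.npz"))
def holes(c,roi,thr):
    x0,y0,x1,y1=roi;g=cv2.resize(c["img"][y0:y1,x0:x1],None,fx=4,fy=4,interpolation=cv2.INTER_CUBIC).astype(int).sum(2)
    w=np.clip(thr-g,0,None).astype(float);Y,X=np.mgrid[:g.shape[0],:g.shape[1]]
    return (np.array([(w*X).sum(),(w*Y).sum()])/w.sum()+.5)/4-.5+[x0,y0]
T=[holes(t,(312,212,318,217),560),holes(t,(308,224,314,230),560)]
S=[holes(s,(288,213,296,219),600),holes(s,(303,212,311,218),600)]
print(T,S)
for o in((0,1),(1,0)):
    p=[tri(t,T[o[i]],s,S[i]) for i in(0,1)];print("holes",p,np.mean(p,0),[np.linalg.norm(proj(s,q)-S[i]) for i,q in enumerate(p)])
wh=lambda a:(a[...,2]-a[...,0]<18)&(a.min(2)>195)
def quad(c,roi):
    k=blobs(c["img"],roi,wh)[0][3].astype(np.float32);h=cv2.convexHull(k)
    for e in np.arange(.5,6,.1):
        a=cv2.approxPolyDP(h,e,True)[:,0]
        if len(a)<=4:return a
qt=quad(t,(225,190,262,228));qs=quad(s,(268,170,310,198))
print("qt",qt);print("qs",qs)
print(np.array([onz(t,p,.014) for p in qt]));print(np.array([onz(s,p,.014) for p in qs]))
c=lambda q,f:q[np.argmax([f(p) for p in q])]
# rear corners: top image right side; side image lower side
a=tri(t,c(qt,lambda p:p[0]+p[1]),s,c(qs,lambda p:p[1]-p[0]));b=tri(t,c(qt,lambda p:p[0]-p[1]),s,c(qs,lambda p:p[0]+p[1]));print("rear corners",a,b)
# jig outline: wood base extents / gray block edges along middle row in top
for row in(206,211,216):
    r=t["img"][row,198:266].astype(int);print(row,[(198+i,v.tolist()) for i,v in enumerate(r) if i%1==0 and (3<i<14 or 26<i<36 or i>54)])
```

```text
[array([314.3678, 213.7822]), array([310.2046, 226.9215])] [array([290.9196, 215.5177]), array([307.3099, 214.3203])]
holes [array([ 0.489 , -0.1935,  0.0258]), array([ 0.4901, -0.188 ,  0.0168])] [ 0.4896 -0.1907  0.0213] [np.float64(8.101076383037057), np.float64(8.663293737243203)]
holes [array([ 0.4664, -0.1826,  0.0184]), array([ 0.5134, -0.1973,  0.022 ])] [ 0.4899 -0.19    0.0202] [np.float64(0.4969840175692791), np.float64(0.07125252835411708)]
qt [[255.875 199.625]
 [255.625 221.125]
 [230.125 219.625]
 [231.375 201.375]]
qs [[304.375 187.625]
 [281.125 191.375]
 [274.125 179.375]
 [293.375 177.625]]
[[0.5665 0.02   0.014 ]
 [0.486  0.0184 0.014 ]
 [0.491  0.1121 0.014 ]
 [0.5594 0.1103 0.014 ]]
[[0.5693 0.0183 0.014 ]
 [0.486  0.0119 0.014 ]
 [0.4884 0.1267 0.014 ]
 [0.5585 0.1214 0.014 ]]
rear corners [0.487  0.0187 0.011 ] [0.5681 0.0198 0.0133]
206 [(202, [171, 189, 199]), (203, [154, 188, 207]), (204, [144, 192, 216]), (205, [143, 195, 219]), (206, [142, 195, 219]), (207, [144, 195, 220]), (208, [158, 199, 220]), (209, [193, 210, 221]), (210, [214, 218, 221]), (211, [21
[... 1386 characters left out ...]
16]), (205, [137, 188, 216]), (206, [137, 187, 215]), (207, [137, 183, 209]), (208, [154, 183, 202]), (209, [195, 203, 211]), (210, [215, 216, 219]), (211, [211, 211, 212]), (225, [142, 187, 215]), (226, [158, 185, 203]), (227, [191, 196, 199]), (228, [207, 204, 201]), (229, [200, 196, 193]), (230, [196, 194, 193]), (231, [209, 209, 211]), (232, [218, 218, 220]), (233, [219, 219, 221]), (253, [219, 219, 221]), (254, [219, 219, 221]), (255, [219, 219, 221]), (256, [204, 204, 207]), (257, [145, 148, 153]), (258, [99, 114, 126]), (259, [116, 144, 164]), (260, [133, 165, 189]), (261, [135, 170, 196]), (262, [133, 171, 198]), (263, [132, 171, 199]), (264, [132, 172, 200]), (265, [133, 173, 201])]
```

Measured: plate centre (0.489, -0.190), top at z≈0.020, short axis along about 73°. The jig's x axis is world +y, with its rear edge at y≈0.0165 and centreline x≈0.527. The sizes agree with the text. Moving above the plate.

Emit:
servo_tool(
  steps=[
    [[1,0.98,-0.67,0.15,0],[1,0.98,-0.67,0.15,0],[1,0.98,-0.67,0.15,0],[1,0.98,-0.67,0.15,0],[1,0.98,-0.67,0.15,0]],
  ],
  grip_force=40,
)

```text
time_s: 0.52
eef_pos: [0.3345, -0.4416, 0.212]
eef_rot: [[0.912, 0.411, -0.0], [0.411, -0.912, 0.001], [-0.0, -0.001, -1.0]]
force: [-0.3, 0.5, 0.1]
gripper_width: 0.999
grasp_force: 0.0
```

Emit:
servo_tool(
  steps=[
    [[1,0.98,-0.67,0.2,0],[1,0.98,-0.67,0.2,0],[1,0.98,-0.67,0.2,0],[1,0.98,-0.67,0.2,0],[1,0.98,-0.67,0.2,0]],
  ],
)

```text
time_s: 0.93
eef_pos: [0.4118, -0.3148, 0.1871]
eef_rot: [[0.912, 0.411, -0.0], [0.411, -0.912, 0.0], [-0.0, -0.0, -1.0]]
force: [0.9, -0.1, -0.2]
gripper_width: 1.0
grasp_force: 0.0
```

Emit:
servo_tool(
  steps=[
    [[1,0.98,-0.67,0.2,0],[1,0.98,-0.67,0.2,0],[1,0.98,-0.67,0.2,0],[1,0.98,-0.67,0.2,0],[1,0.98,-0.67,0.2,0]],
  ],
)

```text
time_s: 1.35
eef_pos: [0.489, -0.1882, 0.1621]
eef_rot: [[0.912, 0.411, -0.001], [0.411, -0.912, 0.0], [-0.0, -0.0, -1.0]]
force: [-0.0, -0.0, -0.1]
gripper_width: 1.005
grasp_force: 0.0
```

Emit:
servo_tool(
  steps=[
    [[1,0,0,0,0.9],[1,0,0,0,0.9],[1,0,0,0,0.9],[1,0,0,0,0.9],[1,0,0,0,0.9]],
  ],
)

```text
time_s: 1.77
eef_pos: [0.4884, -0.1894, 0.1622]
eef_rot: [[0.999, -0.052, -0.001], [-0.052, -0.999, 0.0], [-0.001, -0.0, -1.0]]
force: [-0.4, 0.9, 0.6]
gripper_width: 0.999
grasp_force: 0.0
```

Emit:
servo_tool(
  steps=[
    [[1,0,0,0,0.9],[1,0,0,0,0.9],[1,0,0,0,0.6],[1,0,0,0,0],[1,0,0,0,0]],
  ],
)

```text
time_s: 2.18
eef_pos: [0.4885, -0.1894, 0.1623]
eef_rot: [[0.956, -0.292, -0.001], [-0.292, -0.956, 0.0], [-0.001, 0.0, -1.0]]
force: [0.3, -0.1, 0.1]
gripper_width: 0.997
grasp_force: 0.0
```

Emit:
servo_tool(
  steps=[
    [[1,0,0,0.9,0],[1,0,0,0.9,0],[1,0,0,0.9,0],[1,0,0,0.9,0],[1,0,0,0.9,0]],
  ],
)

```text
time_s: 2.6
eef_pos: [0.4887, -0.1896, 0.0491]
eef_rot: [[0.956, -0.292, 0.0], [-0.292, -0.956, 0.0], [0.0, -0.0, -1.0]]
force: [0.4, -0.3, 0.1]
gripper_width: 1.002
grasp_force: 0.0
```

Emit:
servo_tool(
  steps=[
    [[1,0,0,0.6,0],[1,0,0,0.6,0],[1,0,0,0.4,0],[1,0,0,0.2,0],[1,0,0,0,0]],
  ],
)

```text
time_s: 3.02
eef_pos: [0.4882, -0.1894, 0.0042]
eef_rot: [[0.956, -0.293, -0.001], [-0.293, -0.956, 0.001], [-0.002, -0.0, -1.0]]
force: [0.0, -0.5, 0.8]
gripper_width: 1.002
grasp_force: 0.0
```

Emit:
servo_tool(
  steps=[
    [[0.3,0,0,0,0],[0.3,0,0,0,0],[0.3,0,0,0,0],[0.3,0,0,0,0],[0.3,0,0,0,0]],
  ],
)

```text
time_s: 3.43
eef_pos: [0.4892, -0.1897, 0.0059]
eef_rot: [[0.956, -0.294, 0.002], [-0.294, -0.956, -0.001], [0.002, 0.0, -1.0]]
force: [0.3, 0.8, 5.6]
gripper_width: 0.523
grasp_force: 41.0
```

Emit:
servo_tool(
  steps=[
    [[0.3,0,0,0,0],[0.3,0,0,0,0],[0.3,0,0,0,0],[0.3,0,0,0,0],[0.3,0,0,0,0]],
  ],
)

```text
time_s: 3.85
eef_pos: [0.4892, -0.1897, 0.006]
eef_rot: [[0.956, -0.294, 0.002], [-0.294, -0.956, -0.001], [0.002, 0.0, -1.0]]
force: [-0.4, 0.3, 5.8]
gripper_width: 0.523
grasp_force: 41.1
```

Emit:
servo_tool(
  steps=[
    [[0.3,0,0,-0.4,0],[0.3,0,0,-0.8,0],[0.3,0,0,-0.8,0],[0.3,0,0,-0.8,0],[0.3,0,0,-0.8,0]],
  ],
)

```text
time_s: 4.27
eef_pos: [0.4878, -0.1893, 0.096]
eef_rot: [[0.956, -0.294, -0.002], [-0.294, -0.956, 0.001], [-0.002, -0.0, -1.0]]
force: [0.6, 0.3, -6.1]
gripper_width: 0.531
grasp_force: 43.9
```

Emit:
servo_tool(
  steps=[
    [[0.3,0,0,-0.4,-0.6],[0.3,0,0,0,-0.6],[0.3,0,0,0,-0.6],[0.3,0,0,0,-0.6],[0.3,0,0,0,-0.45]],
  ],
)

```text
time_s: 4.68
eef_pos: [0.4878, -0.1894, 0.1053]
eef_rot: [[1.0, 0.003, -0.001], [0.003, -1.0, 0.0], [-0.001, -0.0, -1.0]]
force: [-0.1, 0.7, -4.5]
gripper_width: 0.523
grasp_force: 43.9
```

Emit:
servo_tool(
  steps=[
    [[0.3,0.15,-0.5,0,0],[0.3,0.15,-0.9,0,0],[0.3,0.15,-0.9,0,0],[0.3,0.15,-0.9,0,0],[0.3,0.15,-0.9,0,0]],
  ],
)

```text
time_s: 5.1
eef_pos: [0.5066, -0.0862, 0.1052]
eef_rot: [[1.0, -0.001, -0.001], [-0.001, -1.0, 0.0], [-0.001, -0.0, -1.0]]
force: [0.2, 0.7, -5.1]
gripper_width: 0.521
grasp_force: 43.9
```

Emit:
servo_tool(
  steps=[
    [[0.3,0.15,-0.9,0,0],[0.3,0.15,-0.9,0,0],[0.3,0.15,-0.9,0,0],[0.3,0.15,-0.9,0,0],[0.3,0.15,-0.9,0,0]],
  ],
)

```text
time_s: 5.52
eef_pos: [0.5255, 0.0264, 0.1051]
eef_rot: [[1.0, -0.0, -0.001], [-0.0, -1.0, -0.0], [-0.001, 0.0, -1.0]]
force: [1.3, -0.3, -6.9]
gripper_width: 0.522
grasp_force: 43.9
```

Emit:
servo_tool(
  steps=[
    [[0.3,0,-0.8,0,0],[0.3,0,-0.6,0,0],[0.3,0,0,0,0],[0.3,0,0,0,0],[0.3,0,0,0,0]],
  ],
)

```text
time_s: 5.93
eef_pos: [0.5257, 0.0595, 0.105]
eef_rot: [[1.0, -0.001, -0.001], [-0.001, -1.0, -0.001], [-0.001, 0.001, -1.0]]
force: [-0.3, -0.8, -6.8]
gripper_width: 0.528
grasp_force: 43.9
```

Run:
```python
from rig import arm
import cv2,numpy as np
from h import *
np.set_printoptions(precision=4,suppress=True)
t=arm.read_camera("top");s=arm.read_camera("side");np.savez("top1.npz",**t);np.savez("side1.npz",**s)
a=cv2.resize(t["img"][175:245,190:290],(700,490),interpolation=cv2.INTER_CUBIC)[:,:420]
b=cv2.resize(s["img"][145:215,245:335],(630,490),interpolation=cv2.INTER_CUBIC)[:,:380]
cv2.imwrite("pics/carry.png",np.hstack([a,b]));st=arm.read_state();print(st["eef_pos"],st["eef_rot"],st["force"],st["joint_positions"])
t0=dict(np.load("top0.npz"))
for n,uv,z in(("rear",(256.7,211),.014),("base far end",(202.8,211),.012),("lip far face",(226.6,211),.016),("stop near",(214.6,211),.034)):print(n,onz(t0,uv,z))
# base/guides edges in rows (cross direction) at column 240
for c in(245,250):print(c,[(r,t0["img"][r,c].tolist()) for r in list(range(192,204))+list(range(218,231))])
```

```text
[0.526  0.0591 0.105 ] [[ 1.     -0.002  -0.0006]
 [-0.002  -1.     -0.0008]
 [-0.0006  0.0008 -1.    ]] [ 0.0987 -0.1526 -5.4749] [-0.0355  0.5027 -0.1814  1.9196  0.1315  0.7313 -1.8659]
rear [0.5237 0.0156 0.014 ]
base far end [0.523  0.2144 0.012 ]
lip far face [0.5228 0.126  0.016 ]
stop near [0.5194 0.166  0.034 ]
245 [(192, [131, 168, 193]), (193, [123, 157, 181]), (194, [112, 147, 170]), (195, [118, 165, 192]), (196, [125, 177, 208]), (197, [122, 170, 198]), (198, [128, 153, 169]), (199, [184, 187, 192]), (200, [214, 214, 216]), (201, [219, 219, 219]), (202, [219, 219, 219]), (203, [219, 219, 219]), (218, [219, 219, 221]), (219, [219, 219, 221]), (220, [219, 219, 221]), (221, [210, 214, 219]), (222, [175, 196, 214]), (223, [140, 182, 211]), (224, [122, 172, 201]), (225, [92, 131, 154]), (226, [68, 96, 112]), (227, [57, 77, 92]), (228, [50, 68, 82]), (229, [54, 72, 87]), (230, [62, 83, 100])]
250 [(192, [121, 150, 171]), (193, [117, 144, 165]), (194, [113, 145, 166]), (195, [120, 164, 190]), (196, [125, 174, 204]), (197, [119, 165, 194]), (198, [127, 150, 166]), (199, [184, 187, 191]), (200, [213, 214, 216]), (201, [219, 219, 219]), (202, [219, 219, 219]), (203, [219, 219, 219]), (218, [219, 219, 221]), (219, [219, 219, 221]), (220, [219, 219, 221]), (221, [210, 215, 220]), (222, [176, 198, 215]), (223, [141, 182, 209]), (224, [120, 168, 195]), (225, [89, 126, 148]), (226, [77, 103, 119]), (227, [103, 129, 148]), (228, [117, 146, 166]), (229, [117, 147, 168]), (230, [117, 147, 169])]
```

View pics/carry.png

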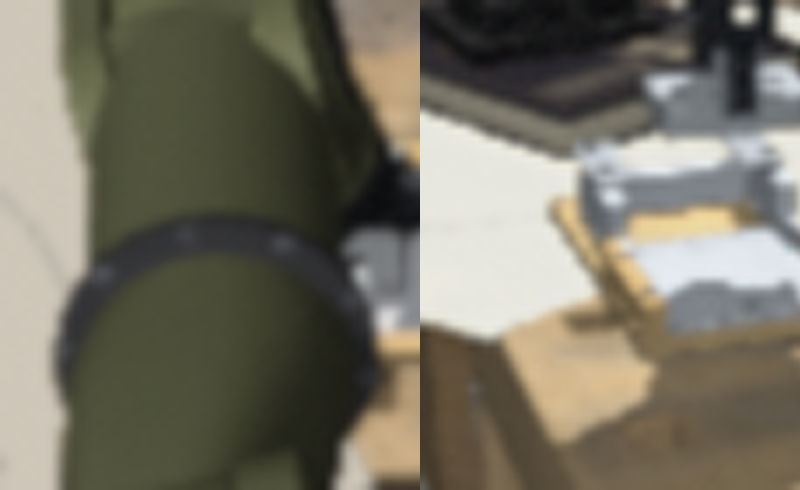

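The side view shows the plate held level over the landing; the arm hides it in the top view. The lip's far face at y≈0.126 suggests the block was set about 7–9 mm towards the rear. Lowering.

Emit:
servo_tool(
  steps=[
    [[0.3,0,0,0.6,0],[0.3,0,0,0.8,0],[0.3,0,0,0.8,0],[0.3,0,0,0.5,0],[0.3,0,0,0.3,0]],
  ],
)

```text
time_s: 6.45
eef_pos: [0.5254, 0.0592, 0.0286]
eef_rot: [[1.0, -0.002, -0.002], [-0.002, -1.0, -0.001], [-0.002, 0.001, -1.0]]
force: [0.2, 0.5, -5.0]
gripper_width: 0.526
grasp_force: 43.8
```

Emit:
servo_tool(
  steps=[
    [[0.3,0,0,0.16,0],[0.3,0,0,0.08,0],[0.3,0,0,0.04,0],[0.3,0,0,0.04,0],[0.3,0,0,0,0]],
  ],
)

```text
time_s: 6.87
eef_pos: [0.5267, 0.0604, 0.0226]
eef_rot: [[1.0, -0.0, 0.001], [-0.0, -1.0, 0.0], [0.001, -0.0, -1.0]]
force: [-0.2, 0.0, -6.3]
gripper_width: 0.522
grasp_force: 43.8
```

Emit:
servo_tool(
  steps=[
    [[0.3,0,0,0.02,0],[0.3,0,0,0.02,0],[0.3,0,0,0.02,0],[0.3,0,0,0,0],[0.3,0,0,0,0]],
  ],
)

```text
time_s: 7.28
eef_pos: [0.5263, 0.0604, 0.0206]
eef_rot: [[1.0, -0.0, 0.0], [-0.0, -1.0, 0.0], [0.0, -0.0, -1.0]]
force: [0.2, 0.9, -5.7]
gripper_width: 0.525
grasp_force: 43.9
```

Emit:
servo_tool(
  steps=[
    [[0.3,0,0,0.02,0],[0.3,0,0,0,0],[0.3,0,0,0,0],[0.3,0,0,0,0],[0.3,0,0,0,0]],
  ],
)

```text
time_s: 7.7
eef_pos: [0.5263, 0.0604, 0.0201]
eef_rot: [[1.0, -0.0, 0.0], [-0.0, -1.0, 0.0], [0.0, -0.0, -1.0]]
force: [-0.0, 0.5, -5.1]
gripper_width: 0.524
grasp_force: 44.0
```

Emit:
servo_tool(
  steps=[
    [[0.3,0,0,0.02,0],[0.3,0,0,0,0],[0.3,0,0,0,0],[0.3,0,0,0,0],[0.3,0,0,0,0]],
  ],
)

```text
time_s: 8.12
eef_pos: [0.5263, 0.0604, 0.02]
eef_rot: [[1.0, -0.0, 0.0], [-0.0, -1.0, -0.0], [0.0, 0.0, -1.0]]
force: [-1.5, 0.1, 5.3]
gripper_width: 0.525
grasp_force: 45.1
```

Emit:
servo_tool(
  steps=[
    [[0.3,0,0,0.02,0],[0.3,0,0,0,0],[0.3,0,0,0,0],[0.3,0,0,0,0],[0.3,0,0,0,0]],
  ],
)

```text
time_s: 8.53
eef_pos: [0.5263, 0.0605, 0.02]
eef_rot: [[1.0, -0.0, 0.001], [-0.0, -1.0, -0.0], [0.001, 0.0, -1.0]]
force: [-4.6, -0.3, 10.4]
gripper_width: 0.528
grasp_force: 45.7
```

Emit:
servo_tool(
  steps=[
    [[0.3,0,0,-0.02,0],[0.3,0,0,0,0],[0.7,0,0,0,0],[0.7,0,0,0,0],[0.7,0,0,0,0]],
  ],
  grip_force=20,
)

```text
time_s: 8.95
eef_pos: [0.5266, 0.0605, 0.0194]
eef_rot: [[1.0, -0.0, 0.001], [-0.0, -1.0, 0.0], [0.001, -0.0, -1.0]]
force: [-0.3, -1.0, -0.2]
gripper_width: 0.7
grasp_force: 0.0
```

Emit:
servo_tool(
  steps=[
    [[0.8,0,0,0,0],[0.8,0,0,0,0],[0.8,0,0,0,0],[0.8,0,0,0,0],[0.8,0,0,0,0]],
  ],
)

```text
time_s: 9.37
eef_pos: [0.5262, 0.0604, 0.0195]
eef_rot: [[1.0, -0.0, -0.0], [-0.0, -1.0, 0.0], [-0.0, -0.0, -1.0]]
force: [0.1, 0.4, 0.6]
gripper_width: 0.804
grasp_force: 0.0
```

Emit:
servo_tool(
  steps=[
    [[0.8,0,0,-0.6,0],[0.8,0,0,-0.8,0],[0.8,0,0,-0.8,0],[0.4,0,0.4,-0.2,0],[0,0,0.6,0,0]],
  ],
)

```text
time_s: 9.78
eef_pos: [0.5274, 0.0366, 0.0812]
eef_rot: [[1.0, 0.002, 0.004], [0.002, -1.0, 0.001], [0.004, -0.001, -1.0]]
force: [-0.4, -0.1, -0.5]
gripper_width: 0.537
grasp_force: 0.0
```

Emit:
servo_tool(
  steps=[
    [[0,0,0.6,0,0],[0,0,0.6,0,0],[0,0,0,0,0],[0,0,0,0,0],[0,0,0,0,0]],
  ],
)

```text
time_s: 10.2
eef_pos: [0.5261, 0.0059, 0.0793]
eef_rot: [[1.0, -0.0, -0.0], [-0.0, -1.0, 0.001], [-0.0, -0.001, -1.0]]
force: [-0.2, -0.2, -0.5]
gripper_width: 0.001
grasp_force: 0.0
```

Run:
```python
from rig import arm
import cv2,numpy as np
from h import *
np.set_printoptions(precision=4,suppress=True)
t=arm.read_camera("top");s=arm.read_camera("side")
a=cv2.resize(t["img"][185:235,195:275],(640,400),interpolation=cv2.INTER_CUBIC)[:,:400]
b=cv2.resize(s["img"][155:205,260:320],(480,400),interpolation=cv2.INTER_CUBIC)[:,:400]
cv2.imwrite("pics/placed.png",np.hstack([a,b]));st=arm.read_state();print(st["eef_pos"],st["force"],st["gripper_width"])
for p in([.526,.0605,.033],[.526,.0375,.014]):print(proj(t,np.array(p)),proj(s,np.array(p)))
```

```text
[0.5262 0.0065 0.0794] [-0.7676  0.3284 -0.0064] 0.0023172005346093045
[243.7358 209.4342] [288.8158 179.6431]
[250.7763 210.362 ] [290.6933 187.1325]
```

View pics/placed.png

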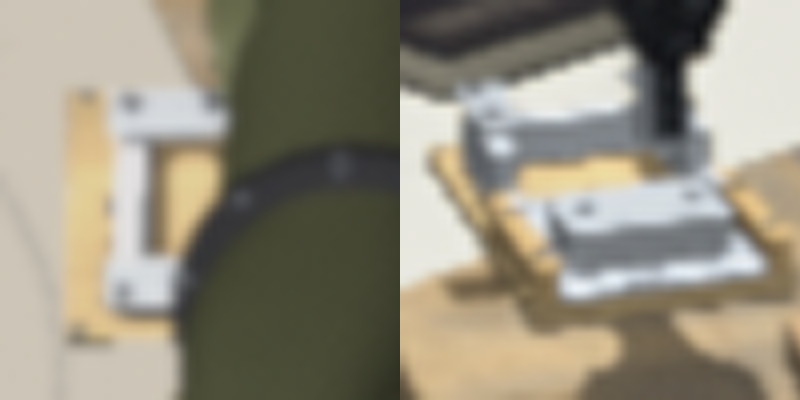

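The plate lies flat and released on the landing, centred at side-view pixel (289,180) between the guides. The shut finger hangs behind it. Lowering to 22 mm and pushing.

Emit:
servo_tool(
  steps=[
    [[0,0,0,0.5,0],[0,0,0,0.8,0],[0,0,0,0.7,0],[0,0,0,0.3,0],[0,0,0,0,0]],
  ],
)

```text
time_s: 10.72
eef_pos: [0.5251, 0.0062, 0.0205]
eef_rot: [[1.0, 0.001, -0.003], [0.001, -1.0, 0.0], [-0.003, -0.0, -1.0]]
force: [-1.0, -1.1, 0.1]
gripper_width: 0.001
grasp_force: 0.0
```

Emit:
servo_tool(
  steps=[
    [[0,0,-0.15,0,0],[0,0,-0.15,0,0],[0,0,-0.15,0,0],[0,0,-0.15,0,0],[0,0,-0.1,0,0]],
  ],
)

```text
time_s: 11.13
eef_pos: [0.5266, 0.0238, 0.0227]
eef_rot: [[1.0, 0.0, 0.001], [0.0, -1.0, 0.0], [0.001, -0.0, -1.0]]
force: [0.3, 0.2, 0.1]
gripper_width: 0.001
grasp_force: 0.0
```

Emit:
servo_tool(
  steps=[
    [[0,0,-0.1,0,0],[0,0,-0.1,0,0],[0,0,-0.1,0,0],[0,0,-0.1,0,0],[0,0,-0.1,0,0]],
  ],
)

```text
time_s: 11.55
eef_pos: [0.5264, 0.0353, 0.0222]
eef_rot: [[1.0, -0.001, 0.0], [-0.001, -1.0, -0.0], [0.0, 0.0, -1.0]]
force: [-0.2, -3.4, 2.9]
gripper_width: 0.001
grasp_force: 1.5
```

Emit:
servo_tool(
  steps=[
    [[0,0,-0.1,0,0],[0,0,-0.1,0,0],[0,0,-0.1,0,0],[0,0,-0.1,0,0],[0,0,-0.1,0,0]],
  ],
)

```text
time_s: 11.97
eef_pos: [0.5262, 0.0482, 0.022]
eef_rot: [[1.0, -0.0, -0.0], [-0.0, -1.0, 0.0], [-0.0, -0.0, -1.0]]
force: [0.2, -1.9, 2.9]
gripper_width: 0.001
grasp_force: 1.6
```

Emit:
servo_tool(
  steps=[
    [[0,0,-0.05,0,0],[0,0,-0.05,0,0],[0,0,-0.05,0,0],[0,0,-0.05,0,0],[0,0,-0.05,0,0]],
  ],
)

```text
time_s: 12.38
eef_pos: [0.5263, 0.0541, 0.022]
eef_rot: [[1.0, -0.001, 0.0], [-0.001, -1.0, -0.0], [0.0, 0.0, -1.0]]
force: [0.4, -4.5, 3.2]
gripper_width: -0.0
grasp_force: 2.1
```

Emit:
servo_tool(
  steps=[
    [[0,0,-0.05,0,0],[0,0,-0.05,0,0],[0,0,-0.05,0,0],[0,0,-0.05,0,0],[0,0,-0.05,0,0]],
  ],
)

```text
time_s: 12.8
eef_pos: [0.5261, 0.061, 0.022]
eef_rot: [[1.0, -0.0, -0.0], [-0.0, -1.0, 0.0], [-0.0, -0.0, -1.0]]
force: [-0.1, -1.2, 1.9]
gripper_width: 0.002
grasp_force: 1.2
```

Emit:
servo_tool(
  steps=[
    [[0,0,-0.05,0,0],[0,0,-0.05,0,0],[0,0,-0.05,0,0],[0,0,-0.05,0,0],[0,0,-0.05,0,0]],
  ],
)

```text
time_s: 13.22
eef_pos: [0.5262, 0.0669, 0.022]
eef_rot: [[1.0, -0.0, -0.0], [-0.0, -1.0, 0.0], [-0.0, -0.0, -1.0]]
force: [-0.5, -2.2, 0.8]
gripper_width: 0.0
grasp_force: 1.1
```

Emit:
servo_tool(
  steps=[
    [[0,0,-0.05,0,0],[0,0,-0.05,0,0],[0,0,-0.05,0,0],[0,0,-0.05,0,0],[0,0,-0.05,0,0]],
  ],
)

```text
time_s: 13.63
eef_pos: [0.5263, 0.073, 0.022]
eef_rot: [[1.0, -0.0, 0.0], [-0.0, -1.0, 0.0], [0.0, -0.0, -1.0]]
force: [0.3, -1.6, 0.8]
gripper_width: 0.004
grasp_force: 1.1
```

Run:
```python
from rig import arm
import cv2,numpy as np
s=arm.read_camera("side")
cv2.imwrite("pics/push1.png",cv2.resize(s["img"][155:205,260:320],(720,600),interpolation=cv2.INTER_CUBIC))
```

```text
(no output)
```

View pics/push1.png

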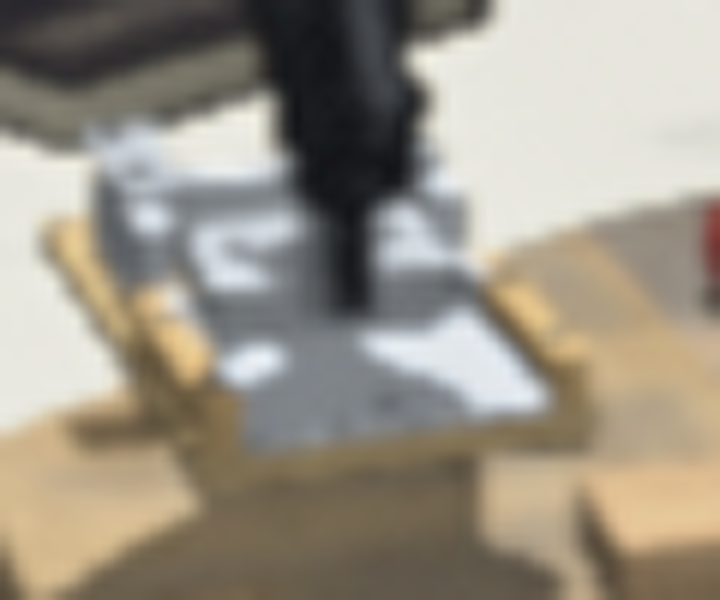

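The plate is square to the feed and moving up to the block with the finger centred on its rear face (finger tip at about (289,181) in the full image). Continuing.

Emit:
servo_tool(
  steps=[
    [[0,0,-0.05,0,0],[0,0,-0.05,0,0],[0,0,-0.05,0,0],[0,0,-0.05,0,0],[0,0,-0.05,0,0]],
  ],
)

```text
time_s: 14.1
eef_pos: [0.5263, 0.0792, 0.022]
eef_rot: [[1.0, -0.0, -0.0], [-0.0, -1.0, -0.0], [-0.0, 0.0, -1.0]]
force: [0.5, -0.8, 1.5]
gripper_width: -0.0
grasp_force: 1.4
```

Emit:
servo_tool(
  steps=[
    [[0,0,-0.05,0,0],[0,0,-0.05,0,0],[0,0,-0.05,0,0],[0,0,-0.05,0,0],[0,0,-0.05,0,0]],
  ],
)

```text
time_s: 14.52
eef_pos: [0.5264, 0.0853, 0.0222]
eef_rot: [[1.0, -0.0, 0.0], [-0.0, -1.0, -0.0], [0.0, 0.0, -1.0]]
force: [0.5, -4.3, 4.6]
gripper_width: 0.002
grasp_force: 2.4
```

Emit:
servo_tool(
  steps=[
    [[0,0,-0.04,0,0],[0,0,-0.04,0,0],[0,0,-0.04,0,0],[0,0,-0.04,0,0],[0,0,-0.04,0,0]],
  ],
)

```text
time_s: 14.93
eef_pos: [0.5261, 0.0912, 0.0219]
eef_rot: [[1.0, 0.0, -0.0], [0.0, -1.0, 0.001], [-0.0, -0.001, -1.0]]
force: [0.5, -0.5, 0.1]
gripper_width: -0.001
grasp_force: 0.0
```

Emit:
servo_tool(
  steps=[
    [[0,0,-0.04,0,0],[0,0,-0.04,0,0],[0,0,-0.04,0,0],[0,0,-0.04,0,0],[0,0,-0.04,0,0]],
  ],
)

```text
time_s: 15.35
eef_pos: [0.5262, 0.0954, 0.022]
eef_rot: [[1.0, -0.0, -0.0], [-0.0, -1.0, -0.0], [-0.0, 0.0, -1.0]]
force: [0.7, -0.9, -0.2]
gripper_width: 0.0
grasp_force: 0.5
```

Emit:
servo_tool(
  steps=[
    [[0,0,-0.03,0,0],[0,0,-0.03,0,0],[0,0,-0.03,0,0],[0,0,-0.03,0,0],[0,0,-0.03,0,0]],
  ],
)

```text
time_s: 15.77
eef_pos: [0.5263, 0.0992, 0.022]
eef_rot: [[1.0, -0.0, -0.0], [-0.0, -1.0, -0.0], [-0.0, 0.0, -1.0]]
force: [-0.7, -1.7, 0.2]
gripper_width: 0.002
grasp_force: 0.5
```

Emit:
servo_tool(
  steps=[
    [[0,0,-0.03,0,0],[0,0,-0.03,0,0],[0,0,-0.03,0,0],[0,0,-0.03,0,0],[0,0,-0.03,0,0]],
  ],
)

```text
time_s: 16.18
eef_pos: [0.5263, 0.103, 0.0221]
eef_rot: [[1.0, -0.0, -0.0], [-0.0, -1.0, 0.0], [-0.0, -0.0, -1.0]]
force: [0.7, -1.1, -0.5]
gripper_width: -0.002
grasp_force: 0.5
```

Emit:
servo_tool(
  steps=[
    [[0,0,-0.02,0,0],[0,0,-0.02,0,0],[0,0,-0.02,0,0],[0,0,-0.02,0,0],[0,0,-0.02,0,0]],
  ],
)

```text
time_s: 16.6
eef_pos: [0.5263, 0.1054, 0.022]
eef_rot: [[1.0, -0.0, -0.0], [-0.0, -1.0, 0.0], [-0.0, -0.0, -1.0]]
force: [1.1, -0.8, -0.4]
gripper_width: 0.0
grasp_force: 0.5
```

Emit:
servo_tool(
  steps=[
    [[0,0,-0.02,0,0],[0,0,-0.02,0,0],[0,0,-0.02,0,0],[0,0,-0.02,0,0],[0,0,-0.02,0,0]],
  ],
)

```text
time_s: 17.02
eef_pos: [0.5262, 0.108, 0.0221]
eef_rot: [[1.0, -0.0, 0.0], [-0.0, -1.0, 0.0], [0.0, -0.0, -1.0]]
force: [0.3, -0.8, -1.1]
gripper_width: -0.0
grasp_force: 0.5
```

Emit:
servo_tool(
  steps=[
    [[0,0,-0.02,0,0],[0,0,-0.02,0,0],[0,0,-0.02,0,0],[0,0,-0.02,0,0],[0,0,-0.02,0,0]],
  ],
)

```text
time_s: 17.43
eef_pos: [0.5263, 0.1105, 0.0221]
eef_rot: [[1.0, -0.0, 0.0], [-0.0, -1.0, 0.0], [0.0, -0.0, -1.0]]
force: [0.6, -0.9, -0.4]
gripper_width: 0.002
grasp_force: 0.4
```

Emit:
servo_tool(
  steps=[
    [[0,0,-0.02,0,0],[0,0,-0.02,0,0],[0,0,-0.02,0,0],[0,0,-0.02,0,0],[0,0,-0.02,0,0]],
  ],
)

```text
time_s: 17.85
eef_pos: [0.5262, 0.1129, 0.022]
eef_rot: [[1.0, -0.0, -0.0], [-0.0, -1.0, -0.0], [-0.0, 0.0, -1.0]]
force: [-1.4, -0.9, 0.6]
gripper_width: -0.0
grasp_force: 0.6
```

Emit:
servo_tool(
  steps=[
    [[0,0,-0.02,0,0],[0,0,-0.02,0,0],[0,0,-0.02,0,0],[0,0,0,0,0],[0,0,0,0,0]],
  ],
)

```text
time_s: 18.27
eef_pos: [0.5264, 0.1148, 0.0221]
eef_rot: [[1.0, 0.0, 0.0], [0.0, -1.0, 0.0], [0.0, -0.0, -1.0]]
force: [-0.6, 0.2, -0.1]
gripper_width: 0.001
grasp_force: 0.0
```

Run:
```python
from rig import arm
import cv2,numpy as np
s=arm.read_camera("side");print(arm.read_state()["force"],arm.read_state()["grasp_force"])
cv2.imwrite("pics/push2.png",cv2.resize(s["img"][155:205,260:320],(720,600),interpolation=cv2.INTER_CUBIC))
```

```text
[-0.17212546  0.22098897 -0.15599005] 0.0
```

View pics/push2.png

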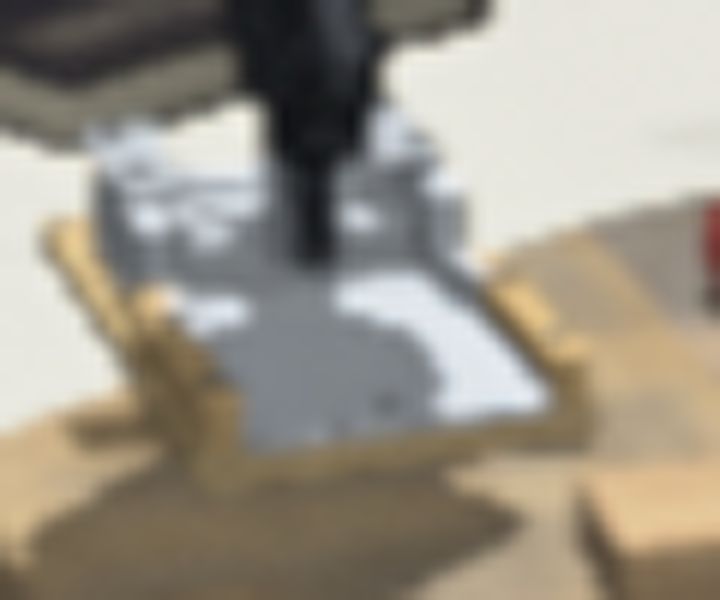

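The plate is now mostly under the keepers, with the finger at about (286,177) and no stop force felt yet. Going on in half-millimetre steps.

Emit:
servo_tool(
  steps=[
    [[0,0,-0.02,0,0],[0,0,-0.02,0,0],[0,0,-0.02,0,0],[0,0,0,0,0],[0,0,0,0,0]],
  ],
)

```text
time_s: 18.73
eef_pos: [0.5263, 0.1159, 0.022]
eef_rot: [[1.0, -0.0, 0.0], [-0.0, -1.0, 0.0], [0.0, -0.0, -1.0]]
force: [-0.2, 0.1, -0.1]
gripper_width: -0.001
grasp_force: 0.0
```

Emit:
servo_tool(
  steps=[
    [[0,0,-0.02,0,0],[0,0,-0.02,0,0],[0,0,-0.02,0,0],[0,0,0,0,0],[0,0,0,0,0]],
  ],
)

```text
time_s: 19.15
eef_pos: [0.5262, 0.1164, 0.022]
eef_rot: [[1.0, -0.001, -0.0], [-0.001, -1.0, -0.001], [-0.0, 0.001, -1.0]]
force: [0.3, -5.0, 0.1]
gripper_width: -0.0
grasp_force: 2.5
```

Stop felt (5 N with no further motion). Backing off straight to the rear, then up and away for a look.

Emit:
servo_tool(
  steps=[
    [[0,0,0.2,0,0],[0,0,0.6,0,0],[0,0,0.6,-0.5,0],[0,0,0,-1,0],[0,0,0,-1,0]],
  ],
)

```text
time_s: 19.57
eef_pos: [0.5255, 0.0819, 0.0846]
eef_rot: [[1.0, -0.001, -0.002], [-0.001, -1.0, 0.0], [-0.002, -0.0, -1.0]]
force: [0.4, 0.0, -0.7]
gripper_width: -0.001
grasp_force: 0.0
```

Emit:
servo_tool(
  steps=[
    [[0,0,0.5,-1,0],[0,0,1,-0.5,0],[0,0,1,0,0],[0,0,1,0,0],[0,0,1,0,0]],
  ],
)

```text
time_s: 19.98
eef_pos: [0.5265, -0.0303, 0.1226]
eef_rot: [[1.0, 0.001, 0.002], [0.001, -1.0, 0.001], [0.002, -0.001, -1.0]]
force: [-0.8, -0.6, 0.7]
gripper_width: -0.001
grasp_force: 0.0
```

Emit:
servo_tool(
  steps=[
    [[0,0,1,0,0],[0,0,1,0,0],[0,0,1,0,0],[0,0,1,0,0],[0,0,1,0,0]],
  ],
)

```text
time_s: 20.4
eef_pos: [0.5264, -0.1555, 0.1221]
eef_rot: [[1.0, 0.001, 0.001], [0.001, -1.0, 0.001], [0.001, -0.001, -1.0]]
force: [0.2, 0.7, -0.2]
gripper_width: -0.001
grasp_force: 0.0
```

Emit:
servo_tool(
  steps=[
    [[0,0,1,0,0],[0,0,0.5,0,0],[0,0,0,0,0],[0,0,0,0,0],[0,0,0,0,0]],
  ],
)

```text
time_s: 20.82
eef_pos: [0.5265, -0.1904, 0.122]
eef_rot: [[1.0, 0.002, 0.0], [0.002, -1.0, 0.002], [0.0, -0.002, -1.0]]
force: [-0.5, 0.6, -0.1]
gripper_width: -0.002
grasp_force: 0.0
```

Run:
```python
from rig import arm
import cv2,numpy as np
from h import *
np.set_printoptions(precision=4,suppress=True)
t=arm.read_camera("top");s=arm.read_camera("side");np.savez("t9.npz",**t);np.savez("s9.npz",**s)
a=cv2.resize(t["img"][185:235,200:262],(496,400),interpolation=cv2.INTER_CUBIC)[:,:400]
b=cv2.resize(s["img"][157:199,262:304],(400,400),interpolation=cv2.INTER_CUBIC)
cv2.imwrite("pics/final.png",np.hstack([a,b]))
print([(c,t["img"][211,c].tolist()) for c in range(208,236)])
# predicted pixels: plate centred at y=.147, top z .031; hole positions +-~.0246 x
for dx in(-.0246,.0246):
    p=np.array([.526+dx,.149,.031]);print(proj(t,p),proj(s,p))
```

```text
[(208, [151, 177, 193]), (209, [196, 202, 208]), (210, [220, 220, 223]), (211, [218, 218, 220]), (212, [203, 202, 203]), (213, [212, 212, 211]), (214, [222, 221, 221]), (215, [223, 223, 222]), (216, [223, 223, 222]), (217, [223, 223, 222]), (218, [223, 223, 221]), (219, [223, 222, 220]), (220, [223, 222, 220]), (221, [223, 222, 219]), (222, [223, 221, 219]), (223, [222, 221, 218]), (224, [214, 212, 209]), (225, [168, 167, 164]), (226, [117, 116, 114]), (227, [134, 132, 130]), (228, [188, 185, 182]), (229, [202, 198, 195]), (230, [200, 197, 196]), (231, [214, 213, 214]), (232, [222, 222, 224]), (233, [223, 223, 225]), (234, [223, 223, 225]), (235, [223, 223, 225])]
[219.2351 216.0463] [276.0463 172.4596]
[219.8481 202.7778] [289.1723 170.9532]
```

View pics/final.png

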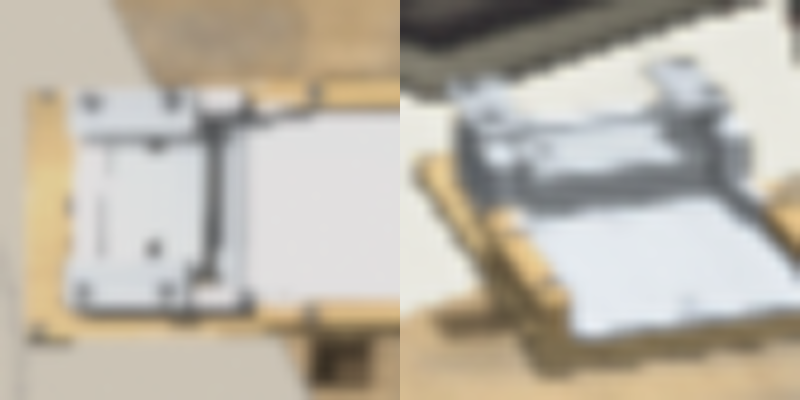

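Top view: the plate's front is at the stop (col ≈213), its rear edge at col ≈225 by the lip, and its holes at (219,203) and (219,216). It is in the pocket. I'll check its height for flatness.

Run:
```python
from h import *
np.set_printoptions(precision=4,suppress=True)
t=dict(np.load("t9.npz"));s=dict(np.load("s9.npz"))
def hole(c,x,y,r=2):
    g=c["img"][y-r:y+r+1,x-r:x+r+1].astype(float).sum(2);w=np.clip(np.median(g)-g-15,0,None);Y,X=np.mgrid[-r:r+1,-r:r+1]
    return np.array([x+(w*X).sum()/w.sum(),y+(w*Y).sum()/w.sum()])
a=hole(t,219,216);b=hole(s,277,173);print(a,b,tri(t,a,s,b))
for x in(279,283,287):
    g=s["img"][170:184,x].astype(int).sum(1);print(x,g)
    for z,y in((.031,.1255),(.039,.1255)):
        print(z,[proj(s,np.array([.526+d,y,z])) for d in(-.018,0,.018)] if x==279 else "")
```

```text
[218.7848 215.7348] [276.2876 174.5477] [0.5034 0.1528 0.0214]
279 [561 634 660 662 620 456 369 363 366 479 669 696 701 702]
0.031 [array([279.3438, 174.4375]), array([284.2226, 173.8694]), array([289.0678, 173.3053])]
0.039 [array([279.2552, 172.3438]), array([284.1451, 171.7817]), array([289.0013, 171.2236])]
283 [608 656 661 658 609 438 359 363 447 612 682 696 699 700]
0.031 
0.039 
287 [629 660 656 615 443 365 355 362 479 665 694 698 700 700]
0.031 
0.039
```

The plate's rear top edge is at row ≈174.9, against 174.4 predicted for flat and 172.3 for hanging, so it lies flat. Its centre is at jig x ≈ 33–37 mm, within range.

```bash
python3 -c "
from rig import arm
print(arm.hand_in())"
```

```text
the job is handed in; nothing more can be done
None
```

I loaded the spacer plate into the jig and handed the job in. By my last measurements it lies flat in the pocket, pushed up to the end stop and let go, with its centre about 33–37 mm along the jig's x.

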